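Load a block into the marking machine and shut its guard

ROBOT

A 6-joint arm with a two-finger parallel gripper is mounted at the origin on the work surface. World frame = base frame: x ahead of the robot, y to its left, z up, the work surface at z = 0. Lengths are in m, angles in degrees, forces in N, time in s.
With the tool pointing down it reaches from about 0.4 to 0.825 m from the base axis. Payload 7 kg.
Tool frame: the origin (TCP) lies on the centre line of the jaws, within the pads' length; the fingertips stand 19 mm ahead of it and the grasp point (between the pads) is the TCP; z points along the fingers, y is the line along which they close (so a half turn about z gives the same grasp; the last joint's range is limited). The gripper opens to 88 mm and grips with 3 to 60 N. Pads are 19 mm wide; open, the fingers measure 130 mm over their backs; the gripper's body (78 mm by 193 mm) begins 47 mm behind the grasp point.
Start: joints at [-58.149, 20.546, 0.682, 0, -70.136, -16.507], TCP at [0.179, -0.651, 0.246] pointing down, gripper open.
Joint ranges: [-176.03, 176.03], [-82.01, 121.73], [-58.28, 71.71], [-173.87, 95.51], [-174.79, -0.11], [-173.66, 173.66]. Speed limits (degrees/s): [136.94, 136.94, 172.46, 180, 180, 180].

INTERFACE

Orientations are given as [roll, pitch, yaw] about the fixed x, y, z axes, in that order (R = Rz(yaw) Ry(pitch) Rx(roll)).
In Python, from plant import get_state, capture, close_job gives the robot as it stands.
- The arm moves only by the tool apply_moves, never from a script. Its argument "targets" is a list of rows, each a list of 7 numbers: the opening, from 0 (shut) to 1 (fully open), then the shift along the tool's x, y, z normalised to -1 to 1, where 1 is 1000 mm, then the turn, a rotation vector about the tool's x, y, z normalised to -1 to 1, where 1 is 90 degrees. In form: [[claw, tx, ty, tz, ax, ay, az], ...]. A call has 1 to 20 rows; each row shifts and turns the commanded pose from where the row before left it, along the tool's axes as they then stand; what a row does not reach is not made up. A row lasts 1/12 s, in which the tool goes at most 41.7 mm and 7.16 degrees, less where a joint would pass 70% of its speed; a pose out of reach is approached as far as the arm can. A call with a number of a shift or a turn outside -1 to 1 is refused whole. A call with a gripper value outside its range is refused whole. The fingers move at their own pace and stop on an object; "newtons" is the grip in N (left out, the last holds). Time passes only in rows, so rows that do not move let the fingers close. It gives the time, the measured TCP pose, the force, the opening and the grip force at its end, in the units of the state.
- get_state(): the state, without advancing time (a new reading comes with each control period).
- capture(name): name is "scene" or "side" or "wrist"; returns a dict with "frame" (420x560x3 uint8, red, green, blue), "range_z" (420x560 float32, m along the optical axis (not along the pixel's ray), 0 where there is no reading), "camera_matrix" (3x3 intrinsics, pixels), "k1" (the pictures are not rectified: a ray, as slopes to the right and down, at radius r is drawn at 1 + k1 r^2 times it, then the intrinsics apply), "T" (4x4, takes a point from camera to world coordinates). Camera axes: x right, y down, z forward; pixel columns grow to the right and rows downward; lengths in m; the calibration is good to about 2 mm. A picture is of the moment at which its call begins.
- close_job(): hands the job in; it is judged then, once.
The state is a dict: "time_s": time; "joints": joint angles; "qd": joint speeds; "joint_torque": joint torques, N m; "tcp_pos": TCP position; "eef_rot": TCP orientation; "contact_force": force on the tool from outside, world axes, zero at the start; "moment": the same for the moment, N m; "gripper_width": finger opening in m; "gripper_force": force on a finger pad.
Only numpy, scipy, OpenCV 4.12 (cv2) and the standard library are available. Lean on these libraries where they do the work, as an engineer would, in place of code of your own. Each camera call takes 0.05 s, during which the arm holds its last target. There are 200 camera calls.

TASK

Slide the marking machine's guard fully open, take the steel block out of its wooden carrier and set it gently (not dropped) flat on the floor of the nest, centred between the two jaws, then slide the guard fully shut. In the carrier the block can be held only by its broad sides and in the nest only by its ends, so put it down on the bare plate on the way and take it again. Do not disturb the other things on the bench.

Things in the scene. Friction and masses are not known exactly. Their poses are not given: they have to be found in the camera images.
- guard (a joint): the machine's guard: a clear window in an aluminium frame (190 x 186 x 8 mm), lying level on top of the machine, sliding on two rails along the machine's y axis. 0 m = fully shut (chamber covered), grows as it slides to the machine's +y (robot's left, over the drive housing), 0.17 m = fully open; stops at both ends. Takes about 3 to 5 N and stays where it is left
- guard_grip (a point): centre of the guard's handle, an upright plain steel bar on the guard: 80 mm long (machine's x), 14 mm thick (machine's y), 36 mm high; its top is 18 mm above this point, the guard's surface 18 mm below it. Moves with the guard. Axes as the machine's: y is the direction of opening
- nest (a point): the nest in the machine's chamber: centre of the flat chamber floor between two fixed upright steel jaws, 45 mm above the bench; axes as the machine's. Jaws: 36 mm long (x), 14 mm thick, 50 mm high above this floor, 32 mm apart (y). The block belongs between them, long side along x, ends sticking out 11 mm each way; the jaws stand 10 mm higher than the block, so fingers fit only at its ends
- machine: the grey marking machine, fixed, 210 (x) x 400 (y) x 114 mm high over its rails; origin under its centre, front to -x. The nest lies 95 mm to -y of the centre, in a chamber open at the top under the guard: 170 mm (x) by 180 mm (y), rim 55 mm above the chamber floor. A round nose, 16 mm thick, reaches 22 mm in from the chamber's +y wall
- block_center (a point): centre (half-way up) of the steel block to be marked: 58 mm long (its x), 24 mm thick (its y), 40 mm high (z), with a dark bore mark on each broad side; 0.3 to 0.5 kg. Either way round is the same. It starts standing in the carrier
- carrier: the wooden carrier that holds the block at the start, fixed; origin under its centre. Floor 8 mm thick, 100 (x) by 60 mm (y); two end walls, 16 mm thick, 60 mm wide, reaching 52 mm over the bench, stand 5 mm beyond the block's ends (x): in it the block can be taken only by its broad sides (y), which are open
- plate_top (a point): centre of the top of a bare flat steel plate, 110 x 110 mm, 8 mm high, fixed on the bench on the side opposite the carrier: a clear place to set the block down and take it again; nothing stands within 25 mm of it
- bearing: bystander, to be left where it is: a steel ball-bearing ring, 56 mm across and 16 mm high, lying flat in front of the machine; origin at its underside
- bush: bystander, to be left where it is: a stepped brass bush, 44 mm across and 34 mm high, standing in front of the machine; origin at its underside
- wrench: bystander, to be left where it is: a flat wrench lying along the front of the machine, between bearing and bush; origin at its underside
- oil: bystander, to be left where it is: a grey oil bottle, 68 mm across and 150 mm high, far right; origin at its underside
- jar: bystander, to be left where it is: a clear jar with a steel cap, 72 mm across and 90 mm high, far left; origin at its underside
- mug: bystander, to be left where it is: a steel mug, 80 mm across and 90 mm high, far left; origin at its underside
- hammer: bystander, to be left where it is: a hammer lying on the bench, far right; origin at its underside

How it is judged (in metres and radians):
On the way, in this order (a step that is already met when the one before it is completed fails the run):
1. the guard has been slid open (more than 155 of its 170 mm) (value of joint guard above 0.155 m), for 0.2 s.
2. the block sits in the nest, let go (horizontal distance between block_center and nest below 0.012 m and z of block_center in the frame of nest between 0.015 and 0.025 m and angle between the x axis of block_center and the x axis of nest, either way round below 0.25 rad and angle between block_center's own z axis and vertical below 0.1 rad and contact force between the fingers and block below 0.2 N), for 0.2 s.
At the end, for the whole second after the job is handed in: The guard is shut to within 6 mm and at rest; the block stands upright at rest on the chamber floor between the jaws, its centre within 12 mm (level) of the nest's centre, its long side along the jaws (horizontal distance between block_center and nest below 0.012 m and z of block_center in the frame of nest between 0.015 and 0.025 m and angle between the x axis of block_center and the x axis of nest, either way round below 0.25 rad and angle between block_center's own z axis and vertical below 0.1 rad and linear speed of block below 0.02 m/s and value of joint guard below 0.006 m and velocity of joint guard between -0.01 and 0.01 m/s); the robot touches nothing.
It fails at once if the block is dropped or rammed into the nest (faster than 0.4 m/s there) (horizontal distance between block_center and nest below 0.05 m and z of block_center in the frame of nest below 0.06 m and linear speed of block above 0.4 m/s).
It fails at once if a bystander is moved more than 40 mm (distance of any of bearing, bush, wrench, oil, jar, mug, hammer from where it was at the start of the episode above 0.04 m).
It also fails if it takes over 72 s, if anything falls off the work surface, if the arm or the gripper's body presses on something with over 40 N, if the wrist force passes 120 N, or if a joint passes its speed limit or range.

## Working session

There is one attempt and no reset: what is moved stays moved. The work goes in short steps, Python scripts to look and compute and a tool call to move; the robot and the scene stay as the last step left them, time stands still between calls to the robot, and variables do not carry over. Pictures are saved under pics/ and viewed, at most 13 in all, crops included, and the job is handed in when it is done.

Besides the shell and the picture viewer there is one more tool, called after ">>>" by a JSON object that holds its "method" and its "body", one argument or row to a line. apply_moves: Moves the arm, as the interface text tells. Scaled input: -1 to 1 covers 1000 mm each way for a shift and 90 degrees each way for a turn. Its arguments: {"type":"object","properties":{"targets":{"type":"array","items":{"type":"array","items":{"type":"number"}}},"newtons":{"type":"number"}},"required":["targets"]}

```bash
mkdir -p pics; cat > h.py <<'E'
import numpy as np, cv2, pickle
from plant import get_state, capture, close_job
def snap(n,f):
    c=capture(n); pickle.dump(c,open(f'pics/{f}.pkl','wb')); cv2.imwrite(f'pics/{f}.png',c['frame'][:,:,::-1]); return c
def load(f): return pickle.load(open(f'pics/{f}.pkl','rb'))
def ray(c,u,v):
    p=cv2.undistortPoints(np.array([[[u,v]]],float),c['camera_matrix'],np.array([c['k1'],0,0,0.]))[0,0]
    return np.array([p[0],p[1],1.])
def pt(c,u,v,z=None):
    d=ray(c,u,v);T=c['T']
    if z is None:
        w=c['range_z'][int(v)-1:int(v)+2,int(u)-1:int(u)+2]; d=d*np.median(w)
    else:
        D=T[:3,:3]@d; d=d*(z-T[2,3])/D[2]
    return T[:3,:3]@d+T[:3,3]
E
python3 - <<'E'
from h import *
print(get_state())
for n in('scene','side'):
    c=snap(n,n+'0');print(c['T'].round(3),c['k1'],c['camera_matrix'])
a=cv2.imread('pics/scene0.png');cv2.imwrite('pics/s0.png',cv2.resize(a,(800,600)))
a=cv2.imread('pics/side0.png');cv2.imwrite('pics/d0.png',cv2.resize(a,(800,600)))
E
```

```text
{'time_s': 0.0, 'joints': array([-5.81480223e+01,  2.05911214e+01,  6.32661783e-01, -1.98442291e-02,
       -7.01379417e+01, -1.65070625e+01]), 'qd': array([-0.04371457,  0.0255611 ,  0.00030877, -0.07691365,  0.02247943,
        0.11412252]), 'joint_torque': array([-2.29553414e-03, -5.82726073e+01,  2.93044996e+01,  6.99730843e+00,
        6.79521851e-03, -1.35986215e-04]), 'tcp_pos': array([ 0.17846788, -0.65048117,  0.24461865]), 'eef_rot': array([ 1.79902271e+02, -9.50751414e-03, -1.64661835e+02]), 'contact_force': array([-0.02008512,  0.06423785,  0.32886536]), 'moment': array([ 0.03133285, -0.05145598,  0.0220184 ]), 'gripper_force': 0.0, 'gripper_width': 0.08782459590578899}
[[ 0.629  0.67  -0.394  1.089]
 [ 0.777 -0.544  0.317 -0.439]
 [-0.002 -0.506 -0.863  1.283]
 [ 0.     0.     0.     1.   ]] -0.11814757119502901 [[479.18494462   0.         274.94454807]
 [  0.         479.18494462 205.05659585]
 [  0.           0.           1.        ]]
[[-0.835 -0.37   0.408  0.073]
 [-0.551  0.545 -0.632  0.677]
 [ 0.012 -0.752 -0.659  0.819]
 [ 0.     0.     0.     1.   ]] 0.03126781182629787 [[385.81374018   0.         282.20486521]
 [  0.         385.81374018 208.21298131]
 [  0.           0.           1.        ]]
```

View pics/s0.png

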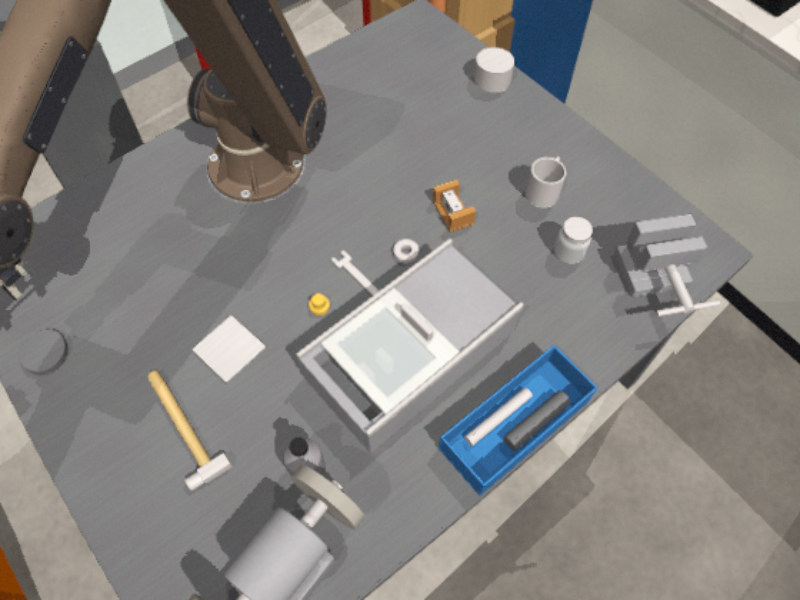

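View pics/d0.png

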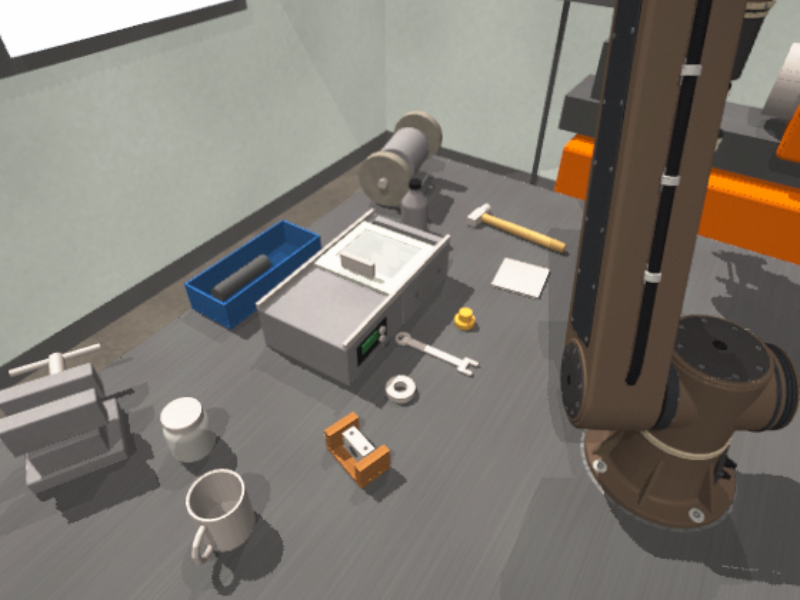

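The scene view shows the carrier and block at (455,205), the handle at (416,321), the plate at (229,348) and the machine at (410,340), all in 800x600 pixels. I'll enlarge these for exact corners.

```bash
python3 - <<'E'
import cv2,numpy as np
a=cv2.imread('pics/scene0.png')
def crop(x,y,w,h,s):
    return cv2.resize(a[y:y+h,x:x+w],None,fx=s,fy=s,interpolation=cv2.INTER_CUBIC)
m=crop(200,160,175,155,3.4)
m=cv2.resize(a[160:310,200:375],(700,600),interpolation=cv2.INTER_CUBIC)
cv2.imwrite('pics/m.png',m)
c=cv2.resize(a[120:170,295:345],(400,400),interpolation=cv2.INTER_CUBIC)
p=cv2.resize(a[215:275,130:190],(400,400),interpolation=cv2.INTER_CUBIC)
cv2.imwrite('pics/cp.png',np.hstack([c,p]))
E
```

```text
(no output)
```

View pics/m.png

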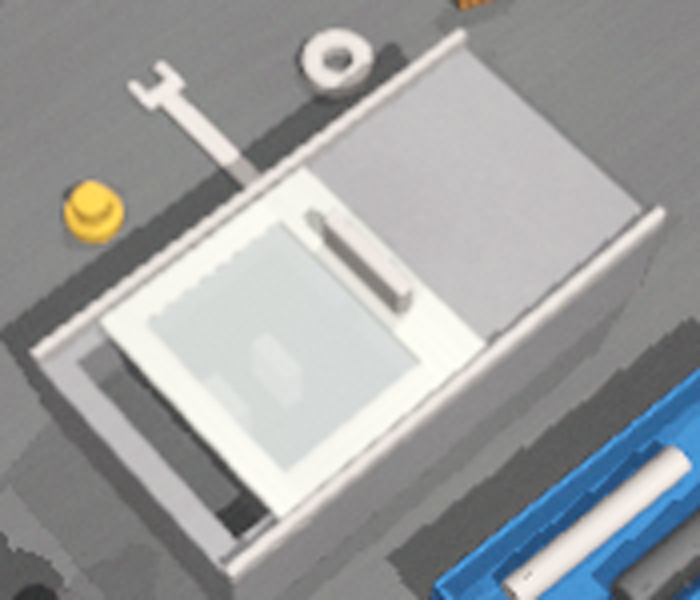

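View pics/cp.png

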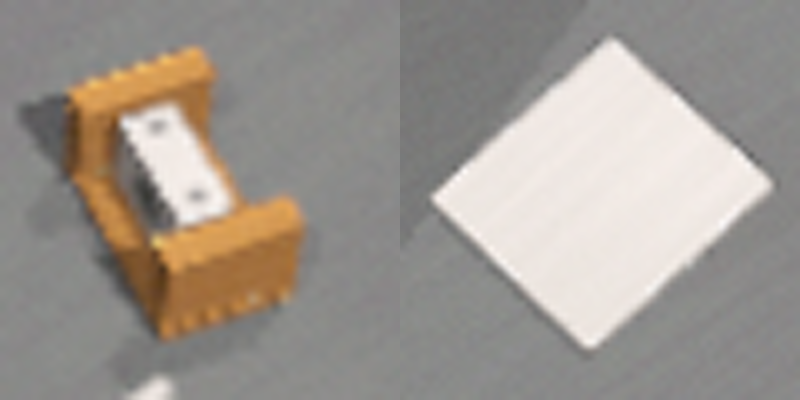

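```bash
cat > meas.py <<'E'
from h import *
c=load('scene0')
def P(l,s,o,z): return np.array([pt(c,o[0]+(u+.5)/s-.5,o[1]+(v+.5)/s-.5,z) for u,v in l])
def yaw(a,b): return np.degrees(np.arctan2(*(b-a)[1::-1]))
m=P([(33,350),(460,32),(664,210),(232,577)],4,(200,160),.114)
print('machine',m.round(4),m.mean(0).round(4),[round(float(np.linalg.norm(m[i]-m[i-1])),4) for i in range(4)],yaw(m[0],m[1]),yaw(m[3],m[2]),yaw(m[0],m[3]),yaw(m[1],m[2]))
k=P([(70,92),(197,47),(303,222),(168,268)],8,(295,120),.052)
print('carrier',k.round(4),k.mean(0).round(4),[round(float(np.linalg.norm(k[i]-k[i-1])),4) for i in range(4)],yaw(k[0],k[3]),yaw(k[1],k[2]),yaw(k[0],k[1]))
b=P([(118,115),(180,103),(235,205),(178,228)],8,(295,120),.048)
print('block',b.round(4),b.mean(0).round(4),yaw(b[0],b[3]),yaw(b[1],b[2]))
p=P([(212,36),(373,185),(190,350),(32,198)],400/60,(130,215),.008)
print('plate',p.round(4),p.mean(0).round(4),[round(float(np.linalg.norm(p[i]-p[i-1])),4) for i in range(4)],yaw(p[0],p[1]),yaw(p[1],p[2]))
for u,v in [(360,240),(340,225),(385,275),(320,350),(455,340),(400,150)]: print('depth',u,v,pt(c,200+u/4,160+v/4).round(4))
# guard plane corners
for z in (.112,.118,): 
  g=P([(100,320),(303,165),(487,345),(283,515)],4,(200,160),z); print('guard',z,g.round(4)[:,:2].tolist(),[round(float(np.linalg.norm(g[i]-g[i-1])),4) for i in range(4)])
E
python3 meas.py
```

```text
machine [[ 0.542  -0.2331  0.114 ]
 [ 0.528   0.1629  0.114 ]
 [ 0.7327  0.174   0.114 ]
 [ 0.7519 -0.2266  0.114 ]] [ 0.6387 -0.0307  0.114 ] [0.21, 0.3962, 0.205, 0.401] 92.03152222487007 92.74711049311985 1.775987025863399 3.1097517975531357
carrier [[0.3652 0.2629 0.052 ]
 [0.3801 0.3196 0.052 ]
 [0.4747 0.2922 0.052 ]
 [0.4578 0.2346 0.052 ]] [0.4195 0.2773 0.052 ] [0.0969, 0.0586, 0.0985, 0.06] -17.015530838521133 -16.165243272113113 75.191627577675
block [[0.3844 0.2727 0.048 ]
 [0.3957 0.2967 0.048 ]
 [0.4491 0.2789 0.048 ]
 [0.4433 0.2532 0.048 ]] [0.4181 0.2754 0.048 ] -18.261659008703347 -18.402967575787645
plate [[ 0.3279 -0.2731  0.008 ]
 [ 0.4378 -0.2573  0.008 ]
 [ 0.4539 -0.3642  0.008 ]
 [ 0.3467 -0.3809  0.008 ]] [ 0.3916 -0.3189  0.008 ] [0.1095, 0.111, 0.1082, 0.1085] 8.181561522901662 -81.44441091762502
depth 360 240 [ 0.6304 -0.0192  0.1456]
depth 340 225 [ 0.6121 -0.0216  0.1437]
depth 385 275 [ 0.6605 -0.0224  0.1431]
depth 320 350 [ 0.662  -0.0796  0.1046]
depth 455 340 [ 0.7155 -0.0051  0.1089]
depth 400 150 [0.5739 0.0672 0.1011]
guard 0.112 [[0.5514, -0.1841], [0.543, 0.0007], [0.7315, 0.008], [0.7392, -0.1749]] [0.188, 0.185, 0.1886, 0.1831]
guard 0.118 [[0.5541, -0.1854], [0.5458, -0.0015], [0.7333, 0.0057], [0.741, -0.1763]] [0.1871, 0.184, 0.1877, 0.1821]
```

```bash
cat >> h.py <<'E'
from scipy.spatial.transform import Rotation as Ro
def plan(xyz,yaw,tilt=True):
    "turn first, then shift along the turned tool's axes; printed in move units"
    s=get_state(); R0=Ro.from_euler('xyz',s['eef_rot'],degrees=True); R1=Ro.from_euler('xyz',[180,0,yaw],degrees=True)
    w=(R0.inv()*R1).as_rotvec(degrees=True); d=R1.inv().apply(np.array(xyz)-s['tcp_pos'])
    print('t',s['time_s'],'tcp',s['tcp_pos'].round(4),'rot',s['eef_rot'].round(2),'| turn',(w/90).round(4),'rows>=',np.abs(w).max()/7,'| shift',d.round(4),'rows>=',np.linalg.norm(d)/.04,'F',s['contact_force'].round(1))
E
python3 - <<'E'
from h import *
c=load('scene0')
for n,u,v,z in [('mug',548,170,.09),('jar',577,228,.09),('oil',299,445,.15),('bush',319,298,.034),('bearing',405,250,.016),('handA',200*800/560+325/4*800/560,0,0)][:5]:
    print(n,pt(c,u*.7,v*.7,z).round(3))
# handle top ends
a=[pt(c,200+u/4,160+v/4,.144).round(4) for u,v in [(328,210),(406,290)]];print(a)
plan([.637,-.021,.22],-177.6)
E
```

```text
mug [0.513 0.479 0.09 ]
jar [0.667 0.411 0.09 ]
oil [ 0.704 -0.337  0.15 ]
bush [ 0.429 -0.109  0.034]
bearing [0.44  0.117 0.016]
[array([ 0.598 , -0.0205,  0.144 ]), array([ 0.6782, -0.0191,  0.144 ])]
t 0.1 tcp [ 0.1785 -0.6505  0.2447] rot [ 1.7991e+02 -1.0000e-02 -1.6466e+02] | turn [ 0.0009 -0.0002  0.1438] rows>= 1.8482818809486157 | shift [-0.4845  0.6098  0.0247] rows>= 19.48024465829498 F [ 0.3 -0.4 -0.1]
```

>>> {"method": "apply_moves", "body": {
  "targets": [
    [1,0,0,0,0,0,0.072],
    [1,0,0,0,0,0,0.072],
    [1,-0.023,0.029,0,0,0,0],
    [1,-0.023,0.029,0,0,0,0],
    [1,-0.023,0.029,0,0,0,0],
    [1,-0.023,0.029,0,0,0,0],
    [1,-0.023,0.029,0,0,0,0],
    [1,-0.023,0.029,0,0,0,0],
    [1,-0.023,0.029,0,0,0,0],
    [1,-0.023,0.029,0,0,0,0],
    [1,-0.023,0.029,0,0,0,0],
    [1,-0.023,0.029,0,0,0,0],
    [1,-0.023,0.029,0,0,0,0],
    [1,-0.023,0.029,0,0,0,0],
    [1,-0.023,0.029,0,0,0,0],
    [1,-0.023,0.029,0,0,0,0],
    [1,-0.023,0.029,0,0,0,0],
    [1,-0.023,0.029,0,0,0,0]
  ],
  "newtons": 40
}}

```text
time_s: 1.6
tcp_pos: [0.5275, -0.1702, 0.2455]
eef_rot: [180.0, -0.0, -177.6]
contact_force: [0.7, -0.7, 0.1]
gripper_width: 0.0877
gripper_force: 0.0
```

>>> {"method": "apply_moves", "body": {
  "targets": [
    [1,-0.023,0.029,0,0,0,0],
    [1,-0.023,0.029,0,0,0,0],
    [1,-0.023,0.029,0,0,0,0],
    [1,-0.023,0.029,0,0,0,0],
    [1,-0.023,0.029,0,0,0,0],
    [1,0,0,0,0,0,0]
  ]
}}

```text
time_s: 2.1
tcp_pos: [0.6387, -0.0178, 0.2441]
eef_rot: [180.0, -0.0, -177.4]
contact_force: [-0.2, -1.3, 0.3]
gripper_width: 0.0876
gripper_force: 0.0
```

```bash
python3 - <<'E'
from h import *
plan([.638,-.021,.135],-177.6)
c=snap('wrist','w1'); print(c['T'].round(3))
s=get_state(); R=Ro.from_euler('xyz',s['eef_rot'],degrees=True).as_matrix()
print((R.T@(c['T'][:3,3]-s['tcp_pos'])).round(4),(R.T@c['T'][:3,:3]).round(3))
E
```

```text
t 2.1 tcp [ 0.6387 -0.0178  0.2441] rot [ 1.8000e+02 -3.0000e-02 -1.7742e+02] | turn [ 0.     -0.0003  0.002 ] rows>= 0.025408039370611167 | shift [ 0.0008 -0.0032  0.1091] rows>= 2.729591883399573 F [-0.2 -1.3  0.3]
[[-0.046  0.955  0.293  0.559]
 [ 0.999  0.044  0.013 -0.022]
 [-0.     0.293 -0.956  0.383]
 [ 0.     0.     0.     1.   ]]
[ 0.0787  0.0008 -0.139 ] [[ 0.001 -0.956 -0.295]
 [ 1.     0.001  0.   ]
 [ 0.    -0.295  0.956]]
```

View pics/w1.png

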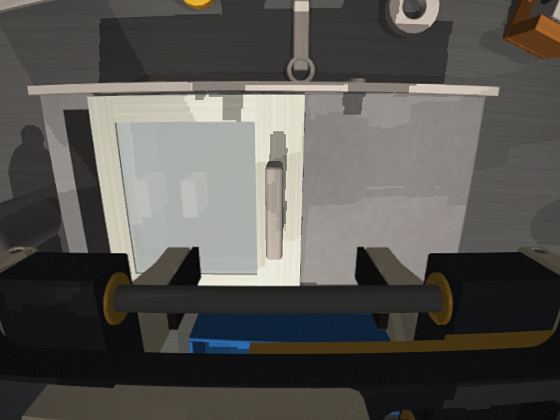

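The wrist view shows the handle at (274,163)-(274,258), between the fingers and parallel to the pads.

>>> {"method": "apply_moves", "body": {
  "targets": [
    [1,0,-0.003,0.035,0,0,0],
    [1,0,0,0.035,0,0,0],
    [1,0,0,0.025,0,0,0],
    [1,0,0,0.014,0,0,0],
    [1,0,0,0,0,0,0],
    [0,0,0,0,0,0,0],
    [0,0,0,0,0,0,0],
    [0,0,0,0,0,0,0],
    [0,0,0,0,0,0,0],
    [0,0,0,0,0,0,0],
    [0,0,0,0,0,0,0],
    [0,0,0,0,0,0,0]
  ]
}}

```text
time_s: 3.15
tcp_pos: [0.6361, -0.0253, 0.137]
eef_rot: [180.0, 0.0, -177.6]
contact_force: [-0.2, 0.5, -0.9]
gripper_width: 0.047
gripper_force: 0.0
```

```bash
python3 - <<'E'
from h import *
c=load('w1')
print(pt(c,275,163,.144),pt(c,274.5,258,.144),pt(c,274,210),pt(c,304,180),pt(c,92,180),'shut ref')
print('rail -y/+y ends front', pt(c,30,90,.114),pt(c,497,90,.114))
E
```

```text
[ 0.59472075 -0.02258876  0.144     ] [ 0.67514076 -0.01948753  0.144     ] [ 0.63228116 -0.02173251  0.14516708] [0.61587539 0.00489568 0.10008518] [ 0.63123131 -0.21310622  0.07109694] shut ref
rail -y/+y ends front [ 0.54459185 -0.23422111  0.114     ] [0.52735386 0.16166546 0.114     ]
```

>>> {"method": "apply_moves", "body": {
  "targets": [
    [0,0,0.004,0,0,0,0],
    [0,0,0,0,0,0,0],
    [0,0,0,0,0,0,0],
    [0,0,0,0,0,0,0],
    [0,0,0,0,0,0,0],
    [0,0,0,0,0,0,0],
    [0,0,0,0,0,0,0],
    [0,0,0,0,0,0,0],
    [0,0,0,0,0,0,0]
  ]
}}

```text
time_s: 3.9
tcp_pos: [0.6358, -0.0213, 0.1365]
eef_rot: [180.0, -0.0, -177.6]
contact_force: [-0.9, 0.4, -0.3]
gripper_width: 0.0141
gripper_force: 40.0
```

>>> {"method": "apply_moves", "body": {
  "targets": [
    [0,0,0.008,0,0,0,0],
    [0,0,0.015,0,0,0,0],
    [0,0,0.015,0,0,0,0],
    [0,0,0.015,0,0,0,0],
    [0,0,0.015,0,0,0,0],
    [0,0,0.015,0,0,0,0],
    [0,0,0.015,0,0,0,0],
    [0,0,0.012,0,0,0,0],
    [0,0,0.008,0,0,0,0],
    [0,0,0,0,0,0,0],
    [0,0,0,0,0,0,0]
  ]
}}

```text
time_s: 4.82
tcp_pos: [0.631, 0.098, 0.1365]
eef_rot: [179.9, 0.0, -177.6]
contact_force: [2.3, 2.7, -3.4]
gripper_width: 0.014
gripper_force: 40.0
```

>>> {"method": "apply_moves", "body": {
  "targets": [
    [0,0,0.005,0,0,0,0],
    [0,0,0.005,0,0,0,0],
    [0,0,0.004,0,0,0,0],
    [0,0,0,0,0,0,0]
  ]
}}

```text
time_s: 5.15
tcp_pos: [0.6305, 0.1105, 0.1365]
eef_rot: [180.0, 0.0, -177.6]
contact_force: [2.6, 0.0, -4.5]
gripper_width: 0.0138
gripper_force: 40.0
```

>>> {"method": "apply_moves", "body": {
  "targets": [
    [0,0,0.003,0,0,0,0],
    [0,0,0.003,0,0,0,0],
    [0,0,0.003,0,0,0,0],
    [0,0,0,0,0,0,0],
    [0,0,0,0,0,0,0]
  ]
}}

```text
time_s: 5.57
tcp_pos: [0.6303, 0.1114, 0.1365]
eef_rot: [-179.5, -0.1, -177.7]
contact_force: [13.9, -33.4, -5.3]
gripper_width: 0.0138
gripper_force: 40.0
```

>>> {"method": "apply_moves", "body": {
  "targets": [
    [0,0,-0.007,0,0,0,0],
    [1,0,0,0,0,0,0],
    [1,0,0,0,0,0,0],
    [1,0,0,0,0,0,0],
    [1,0,0,0,0,0,0],
    [1,0,0,0,0,0,0],
    [1,0,0,-0.03,0,0,0],
    [1,0,0,-0.04,0,0,0],
    [1,0,0,-0.03,0,0,0],
    [1,0,0,0,0,0,0.072]
  ]
}}

```text
time_s: 6.4
tcp_pos: [0.6332, 0.1137, 0.2444]
eef_rot: [179.8, 0.6, 176.1]
contact_force: [1.8, 0.8, 0.5]
gripper_width: 0.0684
gripper_force: 0.0
```

```bash
python3 - <<'E'
from h import *
plan([.419,.2765,.22],163)
E
```

```text
t 6.4 tcp [0.6332 0.1137 0.2444] rot [179.8    0.58 176.11] | turn [0.0029 0.0062 0.1456] rows>= 1.8725973727712282 | shift [0.2524 0.093  0.0244] rows>= 6.752948691296566 F [1.8 0.8 0.5]
```

>>> {"method": "apply_moves", "body": {
  "targets": [
    [1,0,0,0,0,0,0.072],
    [1,0,0,0,0,0,0.072],
    [1,0.033,0.012,0,0,0,0],
    [1,0.033,0.012,0,0,0,0],
    [1,0.033,0.012,0,0,0,0],
    [1,0.033,0.012,0,0,0,0],
    [1,0.033,0.012,0,0,0,0],
    [1,0.033,0.012,0,0,0,0],
    [1,0.033,0.012,0,0,0,0],
    [1,0.021,0.009,0,0,0,0],
    [1,0,0,0,0,0,0],
    [1,0,0,0,0,0,0]
  ]
}}

```text
time_s: 7.4
tcp_pos: [0.4155, 0.2765, 0.2371]
eef_rot: [179.9, 0.0, 163.1]
contact_force: [0.4, -0.2, 0.7]
gripper_width: 0.0876
gripper_force: 0.0
```

```bash
python3 - <<'E'
from h import *
plan([.419,.2765,.037],163)
w=snap('wrist','w2');s=snap('scene','s2')
a=cv2.resize(w['frame'],(560,420))[60:300,160:400]; b=s['frame'][200:305,195:300]
o=np.hstack([cv2.resize(a,(400,400),interpolation=2),cv2.resize(b,(400,400),interpolation=2)])
cv2.imwrite('pics/v2.png',o[:,:,::-1])
E
```

```text
t 7.4 tcp [0.4155 0.2765 0.2371] rot [1.7995e+02 1.0000e-02 1.6314e+02] | turn [0.0006 0.0001 0.0016] rows>= 0.020459763974183687 | shift [-0.0033  0.001   0.2001] rows>= 5.0023008529331054 F [ 0.4 -0.2  0.7]
```

View pics/v2.png

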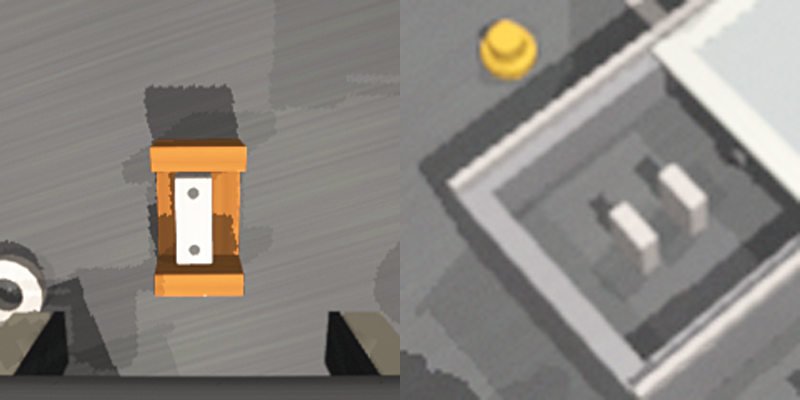

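The left crop shows the block top at (175-213, 178-264), aligned with the tool. The right crop shows the open chamber, with the two jaw tops near (634,224) and (683,188).

```bash
python3 - <<'E'
from h import *
w=load('w2')
b=np.array([pt(w,160+(u+.5)*.6-.5,60+(v+.5)*.6-.5,.048) for u,v in [(175,178),(212,178),(213,264),(176,264)]]);print(b.round(4),b.mean(0).round(4))
print(np.degrees(np.arctan2(*(b[0]-b[3])[1::-1])),np.linalg.norm(b[0]-b[3]),np.linalg.norm(b[0]-b[1]))
s=load('s2');k=105/400
for l in ([(210,208),(226,202),(258,242),(243,248)],[(260,172),(276,165),(307,205),(291,212)]):
  j=np.array([pt(s,195+(u+.5)*k-.5,200+(v+.5)*k-.5,.095) for u,v in l]);print(j.round(4).tolist(),j.mean(0).round(4))
plan(np.r_[b.mean(0)[:2],.037],163)
E
```

```text
[[0.3861 0.2705 0.048 ]
 [0.3929 0.293  0.048 ]
 [0.4485 0.2774 0.048 ]
 [0.4414 0.2538 0.048 ]] [0.4172 0.2737 0.048 ]
163.2019196966098 0.05776200660708272 0.02354833969320252
[[0.6224, -0.1532, 0.095], [0.6259, -0.1415, 0.095], [0.6646, -0.1429, 0.095], [0.6615, -0.154, 0.095]] [ 0.6436 -0.1479  0.095 ]
[[0.6225, -0.1079, 0.095], [0.6254, -0.0955, 0.095], [0.6641, -0.098, 0.095], [0.6612, -0.1103, 0.095]] [ 0.6433 -0.1029  0.095 ]
t 7.5 tcp [0.4166 0.2755 0.2367] rot [1.7999e+02 1.0000e-02 1.6300e+02] | turn [ 0.0001  0.0001 -0.    ] rows>= 0.0017309731247052882 | shift [-0.0011 -0.0016  0.1997] rows>= 4.993509891575271 F [ 0.7 -0.7  0.5]
```

>>> {"method": "apply_moves", "body": {
  "targets": [
    [1,-0.001,-0.002,0.035,0,0,0],
    [1,0,0,0.037,0,0,0],
    [1,0,0,0.037,0,0,0],
    [1,0,0,0.037,0,0,0],
    [1,0,0,0.03,0,0,0],
    [1,0,0,0.015,0,0,0],
    [1,0,0,0.008,0,0,0],
    [1,0,0,0,0,0,0],
    [0,0,0,0,0,0,0],
    [0,0,0,0,0,0,0],
    [0,0,0,0,0,0,0],
    [0,0,0,0,0,0,0],
    [0,0,0,0,0,0,0],
    [0,0,0,0,0,0,0],
    [0,0,0,0,0,0,0],
    [0,0,0,0,0,0,0],
    [0,0,0,0,0,0,0],
    [0,0,0,0,0,0,0],
    [0,0,0,0,0,0,0]
  ]
}}

```text
time_s: 9.08
tcp_pos: [0.4171, 0.2734, 0.0376]
eef_rot: [180.0, 0.0, 163.0]
contact_force: [0.2, 0.7, -0.2]
gripper_width: 0.024
gripper_force: 40.0
```

>>> {"method": "apply_moves", "body": {
  "targets": [
    [0,0,0,-0.01,0,0,0],
    [0,0,0,-0.03,0,0,0],
    [0,0,0,-0.035,0,0,0],
    [0,0,0,-0.035,0,0,0],
    [0,0,0,-0.035,0,0,0],
    [0,-0.0175,-0.03,0,0,0,0],
    [0,-0.0175,-0.03,0,0,0,0],
    [0,-0.0175,-0.03,0,0,0,0],
    [0,-0.0175,-0.03,0,0,0,0],
    [0,-0.0175,-0.03,0,0,0,0],
    [0,-0.0175,-0.03,0,0,0,0],
    [0,-0.0175,-0.03,0,0,0,0],
    [0,-0.0175,-0.03,0,0,0,0],
    [0,-0.001,-0.035,0,0,0,0],
    [0,-0.001,-0.035,0,0,0,0],
    [0,-0.001,-0.035,0,0,0,0],
    [0,-0.001,-0.035,0,0,0,0],
    [0,-0.001,-0.035,0,0,0,0],
    [0,-0.001,-0.035,0,0,0,0],
    [0,-0.001,-0.035,0,0,0,0]
  ]
}}

```text
time_s: 10.75
tcp_pos: [0.4137, -0.2349, 0.182]
eef_rot: [180.0, -0.1, 162.9]
contact_force: [1.5, 0.4, -4.3]
gripper_width: 0.0236
gripper_force: 40.0
```

```bash
python3 - <<'E'
from h import *
plan([.392,-.319,.0376],163)
E
```

```text
t 10.75 tcp [ 0.4137 -0.2349  0.182 ] rot [ 1.7998e+02 -8.0000e-02  1.6294e+02] | turn [ 0.0002 -0.0009 -0.0007] rows>= 0.01139194593904119 | shift [-0.0039 -0.0868  0.1444] rows>= 4.212268112034252 F [ 1.5  0.4 -4.3]
```

>>> {"method": "apply_moves", "body": {
  "targets": [
    [0,-0.002,-0.035,0,0,0,0],
    [0,-0.002,-0.03,0,0,0,0],
    [0,0,-0.012,0.02,0,0,0],
    [0,0,0,0.03,0,0,0],
    [0,0,0,0.03,0,0,0],
    [0,0,0,0.03,0,0,0],
    [0,0,0,0.015,0,0,0],
    [0,0,0,0.008,0,0,0],
    [0,0,0,0.004,0,0,0],
    [0,0,0,0,0,0,0],
    [0,0,0,0,0,0,0]
  ]
}}

```text
time_s: 11.67
tcp_pos: [0.3971, -0.3086, 0.0463]
eef_rot: [-180.0, 0.1, 163.0]
contact_force: [0.5, 1.2, -3.0]
gripper_width: 0.0236
gripper_force: 40.0
```

>>> {"method": "apply_moves", "body": {
  "targets": [
    [0,0,-0.008,0.003,0,0,0],
    [0,0,0,0.003,0,0,0],
    [0,0,0,0.002,0,0,0],
    [0,0,0,0.001,0,0,0],
    [0,0,0,0,0,0,0],
    [0,0,0,0,0,0,0]
  ]
}}

```text
time_s: 12.17
tcp_pos: [0.3944, -0.3164, 0.0376]
eef_rot: [-180.0, 0.1, 163.0]
contact_force: [-2.5, 0.3, 5.5]
gripper_width: 0.0238
gripper_force: 40.0
```

>>> {"method": "apply_moves", "body": {
  "targets": [
    [1,0,0,0,0,0,0],
    [1,0,0,0,0,0,0],
    [1,0,0,0,0,0,0],
    [1,0,0,0,0,0,0],
    [1,0,0,0,0,0,0],
    [1,0,0,0,0,0,0],
    [1,0,0,-0.03,0,0,0],
    [1,0,0,-0.035,0,0,0],
    [1,0,0,-0.035,0,0,0],
    [1,0,0,-0.03,0,0,0]
  ]
}}

```text
time_s: 13.0
tcp_pos: [0.3942, -0.3162, 0.1687]
eef_rot: [-180.0, 0.0, 163.0]
contact_force: [1.4, -0.6, -1.0]
gripper_width: 0.0841
gripper_force: 0.0
```

>>> {"method": "apply_moves", "body": {
  "targets": [
    [1,0,0,0,0,0,-0.077],
    [1,0,0,0,0,0,-0.077],
    [1,0,0,0,0,0,-0.077],
    [1,0,0,0,0,0,-0.077],
    [1,0,0,0,0,0,-0.077],
    [1,0,0,0,0,0,-0.077],
    [1,0,0,0,0,0,-0.077],
    [1,0,0,0,0,0,-0.077],
    [1,0,0,0,0,0,-0.077],
    [1,0,0,0,0,0,-0.077],
    [1,0,0,0,0,0,-0.077],
    [1,0,0,0,0,0,-0.077],
    [1,0,0,0,0,0,-0.076],
    [1,0,0,0,0,0,0],
    [1,0,0,0,0,0,0]
  ]
}}

```text
time_s: 14.25
tcp_pos: [0.3941, -0.316, 0.1665]
eef_rot: [180.0, 0.0, -107.3]
contact_force: [-1.1, -0.3, -0.3]
gripper_width: 0.0875
gripper_force: 0.0
```

```bash
python3 - <<'E'
from h import *
w=snap('wrist','w3');plan([.3944,-.3164,.039],-107)
b=w['frame'][100:270,180:380]
cv2.imwrite('pics/v3.png',cv2.resize(b,(800,680),interpolation=2)[:600,:,::-1])
E
```

```text
t 14.3 tcp [ 0.3941 -0.316   0.1665] rot [ 179.99    0.   -107.3 ] | turn [ 0.0001  0.     -0.0034] rows>= 0.04330830963921146 | shift [ 0.0003 -0.0004  0.1275] rows>= 3.1873990048683 F [ 0.5 -0.5 -0.6]
```

View pics/v3.png

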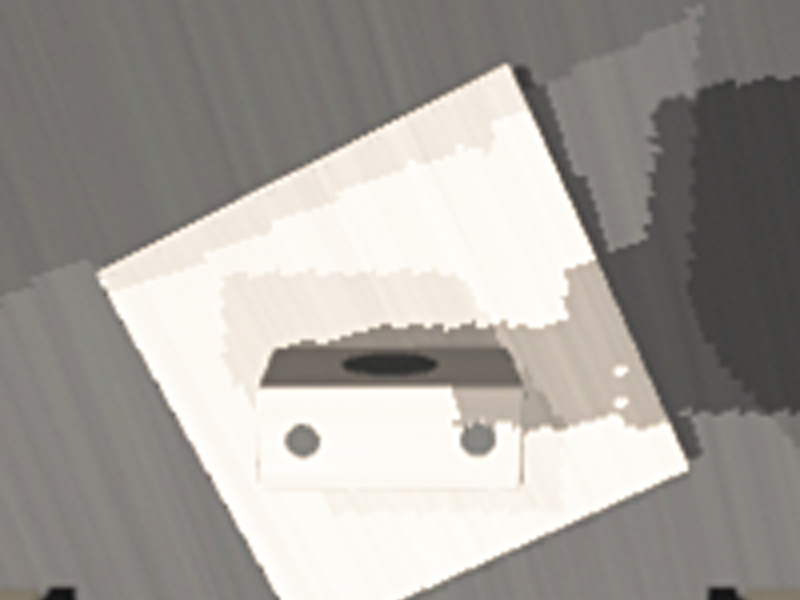

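The block stands upright on the plate, its top at (260-521, 387-488) in the crop, parallel to the pads' closing line.

```bash
python3 - <<'E'
from h import *
w=load('w3')
b=np.array([pt(w,180+(u+.5)/4-.5,100+(v+.5)/4-.5,.048) for u,v in [(260,387),(522,387),(521,488),(260,488)]]);print(b.round(4),b.mean(0).round(4))
print(np.degrees(np.arctan2(*(b[0]-b[1])[1::-1])),np.linalg.norm(b[0]-b[1]),np.linalg.norm(b[0]-b[3]))
plan(np.r_[b.mean(0)[:2],.039],-107.3)
E
```

```text
[[ 0.4167 -0.3369  0.048 ]
 [ 0.3631 -0.3203  0.048 ]
 [ 0.3694 -0.2983  0.048 ]
 [ 0.4241 -0.3152  0.048 ]] [ 0.3933 -0.3177  0.048 ]
-17.19560082052753 0.05608603660619485 0.022905563259763242
t 14.3 tcp [ 0.3941 -0.316   0.1665] rot [ 179.99    0.   -107.3 ] | turn [ 0.0001  0.     -0.    ] rows>= 0.0011083295921201447 | shift [0.0018 0.0002 0.1275] rows>= 3.1876857059452846 F [ 0.5 -0.5 -0.6]
```

>>> {"method": "apply_moves", "body": {
  "targets": [
    [1,0.001,0,0.03,0,0,0],
    [1,0,0,0.035,0,0,0],
    [1,0,0,0.035,0,0,0],
    [1,0,0,0.018,0,0,0],
    [1,0,0,0.009,0,0,0],
    [1,0,0,0,0,0,0],
    [0,0,0,0,0,0,0],
    [0,0,0,0,0,0,0],
    [0,0,0,0,0,0,0],
    [0,0,0,0,0,0,0],
    [0,0,0,0,0,0,0],
    [0,0,0,0,0,0,0],
    [0,0,0,0,0,0,0],
    [0,0,0,0,0,0,0],
    [0,0,0,0,0,0,0]
  ]
}}

```text
time_s: 15.55
tcp_pos: [0.3943, -0.3172, 0.0404]
eef_rot: [-179.9, -0.0, -107.0]
contact_force: [-0.8, 2.2, 7.8]
gripper_width: 0.0579
gripper_force: 40.0
```

>>> {"method": "apply_moves", "body": {
  "targets": [
    [0,0,0,-0.01,0,0,0],
    [0,0,0,-0.03,0,0,0],
    [0,0,0,-0.035,0,0,0],
    [0,0,0,-0.035,0,0,0],
    [0,0,0,-0.035,0,0,0],
    [0,0,0,-0.015,0,0,-0.072],
    [0,0,0,0,0,0,-0.072],
    [0,0,0,0,0,0,-0.072],
    [0,-0.02,-0.028,0,0,0,0],
    [0,-0.02,-0.028,0,0,0,0],
    [0,-0.02,-0.028,0,0,0,0],
    [0,-0.02,-0.028,0,0,0,0],
    [0,-0.02,-0.028,0,0,0,0],
    [0,-0.02,-0.028,0,0,0,0],
    [0,-0.02,-0.028,0,0,0,0],
    [0,-0.02,-0.028,0,0,0,0],
    [0,-0.02,-0.028,0,0,0,0],
    [0,0,0,0,0,0,0],
    [0,0,0,0,0,0,0]
  ]
}}

```text
time_s: 17.13
tcp_pos: [0.6385, -0.1251, 0.1985]
eef_rot: [179.9, 0.0, -87.5]
contact_force: [-0.1, -1.1, -4.8]
gripper_width: 0.0576
gripper_force: 40.0
```

```bash
python3 - <<'E'
from h import *
w=snap('wrist','w4');plan([.6435,-.1254,.0775],-87.6);s=snap('scene','s4')
b=w['frame'][140:350,140:420]
cv2.imwrite('pics/v4.png',cv2.resize(b,(800,600),interpolation=2)[:,:,::-1])
E
```

```text
t 17.1833 tcp [ 0.6375 -0.126   0.1987] rot [ 1.7986e+02  2.0000e-02 -8.7570e+01] | turn [0.0016 0.0002 0.0003] rows>= 0.020666707950817337 | shift [-0.0004 -0.006   0.1212] rows>= 3.0328789000505574 F [-1.2  0.1 -5. ]
```

View pics/v4.png

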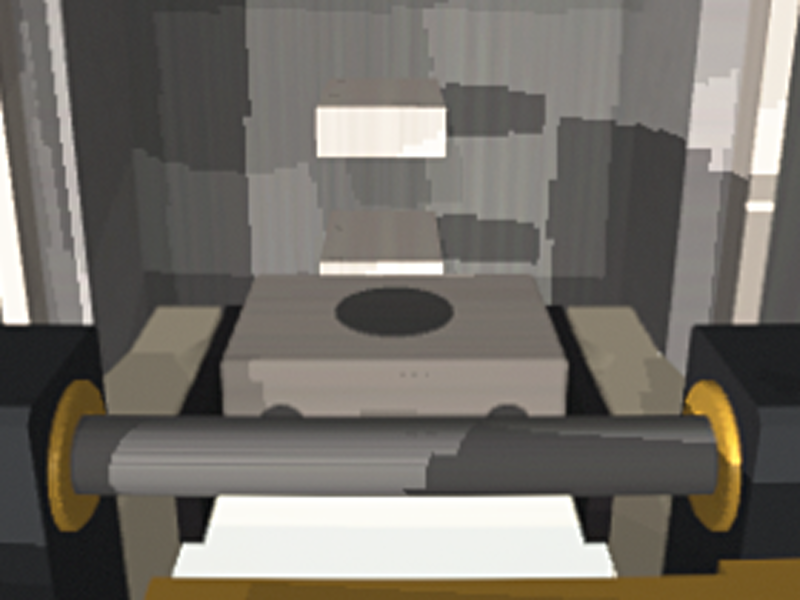

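The wrist view shows the far jaw top at (317-446, 106-157) and the near jaw's inner edge at (320-442, 262). The block's far top edge is at (225-567, 360) and its bottom edge at (247-540, 277).

```bash
python3 - <<'E'
from h import *
w=load('w4');k=.35
f=lambda u,v,z: pt(w,140+(u+.5)*k-.5,140+(v+.5)*k-.5,z)
a=np.array([f(317,157,.095),f(446,157,.095)]);b=np.array([f(320,262,.095),f(442,262,.095)])
print('jaws inner',a.round(4),b.round(4),'nest',((a.mean(0)+b.mean(0))/2).round(4))
s=get_state();z=s['tcp_pos'][2]
t=np.array([f(225,360,z+.008),f(567,360,z+.008)]);l=np.array([f(247,277,z-.032),f(540,277,z-.032)])
print(t.round(4),l.round(4),t.mean(0),l.mean(0),np.linalg.norm(t[1]-t[0]),np.linalg.norm(l[1]-l[0]))
n=Ro.from_euler('z',2.4,degrees=True).apply([0,1,0])
print('block from face',t.mean(0)+n*.012,l.mean(0)+n*.012)
nest=(a.mean(0)+b.mean(0))/2; bl=(t.mean(0)+l.mean(0))/2+n*.012
print('delta world',nest-bl); 
R=Ro.from_euler('xyz',s['eef_rot'],degrees=True); print('tool',R.inv().apply(nest-bl),s['tcp_pos'])
E
```

```text
jaws inner [[ 0.6599 -0.1426  0.095 ]
 [ 0.6236 -0.1442  0.095 ]] [[ 0.6584 -0.111   0.095 ]
 [ 0.6228 -0.1126  0.095 ]] nest [ 0.6412 -0.1276  0.095 ]
[[ 0.6658 -0.1368  0.207 ]
 [ 0.6099 -0.1393  0.207 ]] [[ 0.6684 -0.1351  0.167 ]
 [ 0.6079 -0.1377  0.167 ]] [ 0.63786875 -0.13803549  0.20702403] [ 0.63815791 -0.13640961  0.16702403] 0.055918018200873484 0.06059655803599849
block from face [ 0.63736624 -0.12604602  0.20702403] [ 0.6376554  -0.12442014  0.16702403]
delta world [ 0.00369178 -0.0023703  -0.09202403]
tool [ 0.00255061 -0.00376883  0.09201609] [ 0.63718543 -0.12663952  0.19902403]
```

>>> {"method": "apply_moves", "body": {
  "targets": [
    [0,0.002,-0.004,0.015,0,0,0],
    [0,0,0,0.02,0,0,0],
    [0,0,0,0.015,0,0,0],
    [0,0,0,0.008,0,0,0],
    [0,0,0,0,0,0,0],
    [0,0,0,0,0,0,0]
  ]
}}

```text
time_s: 17.73
tcp_pos: [0.6418, -0.1292, 0.142]
eef_rot: [180.0, -0.0, -87.6]
contact_force: [-0.4, 0.5, -3.8]
gripper_width: 0.0577
gripper_force: 40.0
```

```bash
python3 - <<'E'
from h import *
w=snap('wrist','w5');plan([.6425,-.1265,.0775],-87.6);s=snap('scene','s5')
b=w['frame'][170:295,190:370]; c=s['frame'][195:285,225:315]
o=np.hstack([cv2.resize(b,(500,347),interpolation=2),cv2.resize(c,(300,347),interpolation=2)])
cv2.imwrite('pics/v5.png',o[:,:,::-1])
E
```

```text
t 17.7833 tcp [ 0.6424 -0.1291  0.1427] rot [-1.7993e+02 -2.0000e-02 -8.7630e+01] | turn [-0.0007 -0.0002 -0.0003] rows>= 0.009376842178598101 | shift [-0.0026 -0.0002  0.0652] rows>= 1.63133890329832 F [ 0.1 -0.1 -3.4]
```

View pics/v5.png

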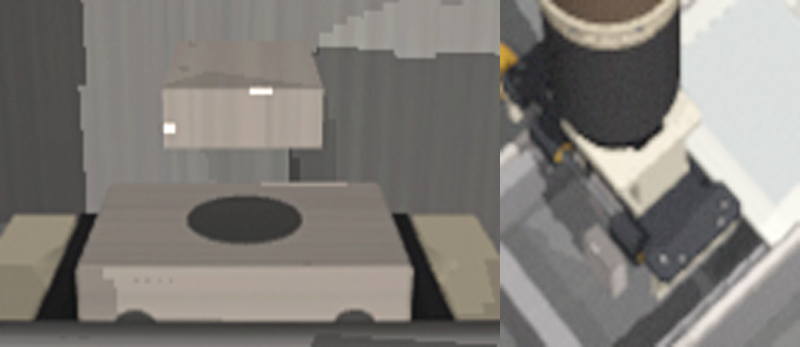

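```bash
python3 - <<'E'
from h import *
w=load('w5');k=.36
f=lambda u,v,z: pt(w,190+(u+.5)*k-.5,170+(v+.5)*k-.5,z)
s=get_state();z=s['tcp_pos'][2];R=Ro.from_euler('xyz',s['eef_rot'],degrees=True)
T=lambda p:(R.inv().apply(p-s['tcp_pos'])*1000).round(1)
for n,p in dict(jawfar=[f(163,88,.095),f(322,88,.095)],jawnear=[f(163,149,.095),f(324,149,.095)],jaw2=[f(262,183,.095),f(347,183,.095)],top=[f(78,265,z+.008),f(412,265,z+.008)],bot=[f(105,184,z-.032),f(380,184,z-.032)]).items(): print(n,T(p[0]),T(p[1]),((p[0]+p[1])/2).round(4))
print(s['tcp_pos'])
E
```

```text
jawfar [ 28.8 -16.3  48.1] [28.8 19.3 48. ] [ 0.6426 -0.1577  0.095 ]
jawnear [ 14.3 -16.7  48.1] [14.3 20.1 48. ] [ 0.6417 -0.1433  0.095 ]
jaw2 [ 6.  6. 48.] [ 6.  25.7 48. ] [ 0.6273 -0.1355  0.095 ]
top [ 13.6 -26.   -7.9] [13.7 29.9 -8.1] [ 0.6414 -0.1426  0.151 ]
bot [ 12.1 -27.6  32.1] [12.2 30.6 31.9] [ 0.6418 -0.1411  0.111 ]
[ 0.64276729 -0.128895    0.14301438]
```

>>> {"method": "apply_moves", "body": {
  "targets": [
    [0,-0.0025,0,0,0,0,0],
    [0,0,0,0.01,0,0,0],
    [0,0,0,0.01,0,0,0],
    [0,0,0,0.01,0,0,0],
    [0,0,0,0.01,0,0,0],
    [0,0,0,0.01,0,0,0],
    [0,0,0,0.006,0,0,0],
    [0,0,0,0.003,0,0,0],
    [0,0,0,0,0,0,0],
    [0,0,0,0,0,0,0]
  ]
}}

```text
time_s: 18.67
tcp_pos: [0.6423, -0.1261, 0.0825]
eef_rot: [180.0, -0.0, -87.6]
contact_force: [-0.8, 0.8, -3.8]
gripper_width: 0.0579
gripper_force: 40.0
```

>>> {"method": "apply_moves", "body": {
  "targets": [
    [0,0,0,0.002,0,0,0],
    [0,0,0,0.002,0,0,0],
    [0,0,0,0.001,0,0,0],
    [0,0,0,0,0,0,0],
    [0,0,0,0,0,0,0]
  ]
}}

```text
time_s: 19.08
tcp_pos: [0.6422, -0.1261, 0.0777]
eef_rot: [-180.0, -0.0, -87.6]
contact_force: [0.4, -0.0, -3.5]
gripper_width: 0.0576
gripper_force: 40.0
```

>>> {"method": "apply_moves", "body": {
  "targets": [
    [0,0,0,0.001,0,0,0],
    [0,0,0,0.001,0,0,0],
    [0,0,0,0,0,0,0]
  ]
}}

```text
time_s: 19.33
tcp_pos: [0.6423, -0.1261, 0.0775]
eef_rot: [-179.9, -0.0, -87.6]
contact_force: [-5.9, 1.6, 9.1]
gripper_width: 0.0578
gripper_force: 40.0
```

>>> {"method": "apply_moves", "body": {
  "targets": [
    [0.8,0,0,0,0,0,0],
    [0.9,0,0,0,0,0,0],
    [0.9,0,0,0,0,0,0],
    [0.9,0,0,0,0,0,0],
    [0.9,0,0,0,0,0,0],
    [0.9,0,0,-0.01,0,0,0],
    [0.9,0,0,-0.03,0,0,0],
    [0.9,0,0,-0.035,0,0,0],
    [0.9,0,0,-0.035,0,0,0],
    [1,0,0,-0.035,0,0,0],
    [1,0,0,0,0,0,0],
    [1,0,0,0,0,0,0]
  ]
}}

```text
time_s: 20.33
tcp_pos: [0.6434, -0.1261, 0.2243]
eef_rot: [-179.7, -0.0, -87.6]
contact_force: [-0.6, -0.9, -0.3]
gripper_width: 0.087
gripper_force: 0.0
```

```bash
python3 - <<'E'
from h import *
w=snap('wrist','w6');plan([.6305,.1114,.22],-177.6)
b=w['frame'][140:300,160:400]
cv2.imwrite('pics/v6.png',cv2.resize(b,(800,533),interpolation=2)[:,:,::-1])
E
```

```text
t 20.3833 tcp [ 0.6424 -0.126   0.2221] rot [-1.7986e+02  2.0000e-02 -8.7620e+01] | turn [-0.001   0.0014  0.9997] rows>= 12.85376592796068 | shift [0.0019 0.2377 0.0021] rows>= 5.941957746052344 F [ 0.1  0.  -1.2]
```

View pics/v6.png

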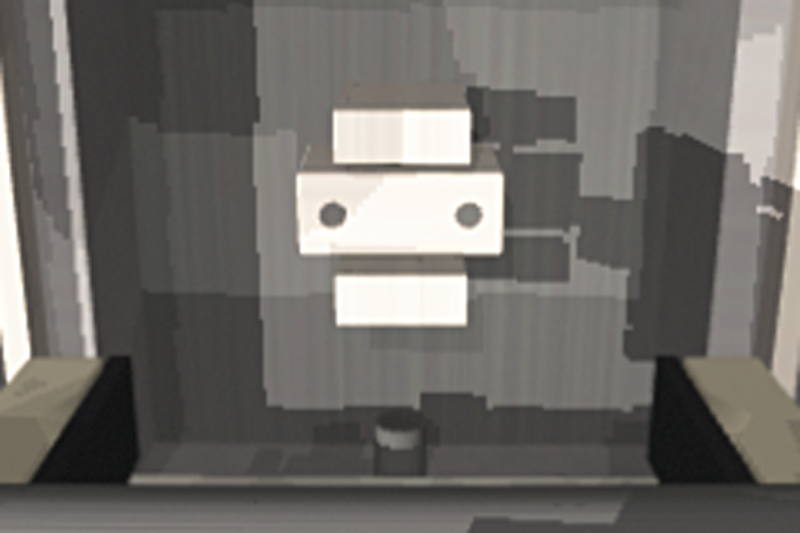

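The block (297-503, 172-254) stands between the jaws (333-470) and is centred. Next is shutting the guard.

>>> {"method": "apply_moves", "body": {
  "targets": [
    [1,0,0,0,0,0,0.077],
    [1,0,0,0,0,0,0.077],
    [1,0,0,0,0,0,0.077],
    [1,0,0,0,0,0,0.077],
    [1,0,0,0,0,0,0.077],
    [1,0,0,0,0,0,0.077],
    [1,0,0,0,0,0,0.077],
    [1,0,0,0,0,0,0.077],
    [1,0,0,0,0,0,0.077],
    [1,0,0,0,0,0,0.077],
    [1,0,0,0,0,0,0.077],
    [1,0,0,0,0,0,0.077],
    [1,0,0,0,0,0,0.076]
  ]
}}

```text
time_s: 21.47
tcp_pos: [0.6413, -0.126, 0.2189]
eef_rot: [180.0, -0.2, -178.0]
contact_force: [-0.8, -0.5, 0.1]
gripper_width: 0.0877
gripper_force: 0.0
```

>>> {"method": "apply_moves", "body": {
  "targets": [
    [1,0.002,0.034,0,0,0,0],
    [1,0,0.034,0,0,0,0],
    [1,0,0.034,0,0,0,0],
    [1,0,0.034,0,0,0,0],
    [1,0,0.034,0,0,0,0],
    [1,0,0.034,0,0,0,0],
    [1,0,0.034,0,0,0,0],
    [1,0,0,0,0,0,0],
    [1,0,0,0,0,0,0]
  ]
}}

```text
time_s: 22.22
tcp_pos: [0.6293, 0.1134, 0.219]
eef_rot: [-179.9, -0.1, -177.5]
contact_force: [-0.4, -0.1, 0.4]
gripper_width: 0.0877
gripper_force: 0.0
```

```bash
python3 - <<'E'
from h import *
plan([.6305,.1114,.1365],-177.6)
E
```

```text
t 22.2167 tcp [0.6293 0.1134 0.219 ] rot [-1.7995e+02 -1.5000e-01 -1.7745e+02] | turn [-0.0006 -0.0016  0.0017] rows>= 0.021245099242176387 | shift [-0.0011 -0.002   0.0825] rows>= 2.062969162471338 F [-0.4 -0.1  0.4]
```

>>> {"method": "apply_moves", "body": {
  "targets": [
    [1,0,-0.002,0.03,0,0,0],
    [1,0,0,0.03,0,0,0],
    [1,0,0,0.015,0,0,0],
    [1,0,0,0.006,0,0,0],
    [0,0,0,0,0,0,0],
    [0,0,0,0,0,0,0],
    [0,0,0,0,0,0,0],
    [0,0,0,0,0,0,0],
    [0,0,0,0,0,0,0],
    [0,0,0,0,0,0,0],
    [0,0,0,0,0,0,0],
    [0,0,0,0,0,0,0],
    [0,0,0,0,0,0,0],
    [0,0,0,0,0,0,0],
    [0,0,0,0,0,0,0],
    [0,0,0,0,0,0,0],
    [0,0,0,0,0,0,0],
    [0,0,0,0,0,0,0],
    [0,0,0,0,0,0,0],
    [0,0,0,0,0,0,0]
  ]
}}

```text
time_s: 23.88
tcp_pos: [0.6303, 0.1096, 0.1395]
eef_rot: [-180.0, -0.0, -177.6]
contact_force: [0.5, -0.5, 0.2]
gripper_width: 0.0137
gripper_force: 40.0
```

>>> {"method": "apply_moves", "body": {
  "targets": [
    [0,0,-0.008,0,0,0,0],
    [0,0,-0.015,0,0,0,0],
    [0,0,-0.015,0,0,0,0],
    [0,0,-0.015,0,0,0,0],
    [0,0,-0.015,0,0,0,0],
    [0,0,-0.015,0,0,0,0],
    [0,0,-0.015,0,0,0,0],
    [0,0,-0.015,0,0,0,0],
    [0,0,-0.015,0,0,0,0],
    [0,0,-0.015,0,0,0,0],
    [0,0,-0.01,0,0,0,0],
    [0,0,-0.006,0,0,0,0],
    [0,0,0,0,0,0,0],
    [0,0,0,0,0,0,0]
  ]
}}

```text
time_s: 25.05
tcp_pos: [0.6367, -0.0503, 0.1396]
eef_rot: [-179.9, -0.0, -177.7]
contact_force: [-2.0, -2.9, -0.6]
gripper_width: 0.0138
gripper_force: 40.0
```

>>> {"method": "apply_moves", "body": {
  "targets": [
    [0,0,-0.003,0,0,0,0],
    [0,0,-0.003,0,0,0,0],
    [0,0,-0.003,0,0,0,0],
    [0,0,-0.002,0,0,0,0],
    [0,0,0,0,0,0,0],
    [0,0,0,0,0,0,0]
  ]
}}

```text
time_s: 25.55
tcp_pos: [0.6371, -0.0589, 0.1395]
eef_rot: [179.9, -0.0, -177.6]
contact_force: [-4.4, 7.2, 3.1]
gripper_width: 0.0139
gripper_force: 40.0
```

>>> {"method": "apply_moves", "body": {
  "targets": [
    [0,0,-0.001,0,0,0,0],
    [0,0,0,0,0,0,0],
    [1,0,0,0,0,0,0],
    [1,0,0,0,0,0,0],
    [1,0,0,0,0,0,0],
    [1,0,0,0,0,0,0],
    [1,0,0,0,0,0,0],
    [1,0,0,0,0,0,0],
    [1,0,0,-0.02,0,0,0],
    [1,0,0,-0.03,0,0,0],
    [1,0,0,-0.03,0,0,0],
    [1,0,0,-0.03,0,0,0],
    [1,0,0,0,0,0,0],
    [1,0,0,0,0,0,0],
    [1,0,0,0,0,0,0]
  ]
}}

```text
time_s: 26.8
tcp_pos: [0.6371, -0.0612, 0.2492]
eef_rot: [180.0, -0.0, -177.6]
contact_force: [0.6, -0.0, 0.4]
gripper_width: 0.0872
gripper_force: 0.0
```

```bash
python3 - <<'E'
from h import *
w=snap('wrist','w7');plan([.637,-.0589,.25],-177.6)
cv2.imwrite('pics/v7.png',w['frame'][:,:,::-1])
E
```

```text
t 26.85 tcp [ 0.6368 -0.0613  0.2485] rot [ 1.7999e+02 -8.0000e-02 -1.7763e+02] | turn [ 0.0001 -0.0009 -0.0004] rows>= 0.012092801873742056 | shift [-0.0003  0.0023 -0.0015] rows>= 0.06988263646016367 F [-0.2  0.5 -0. ]
```

View pics/v7.png

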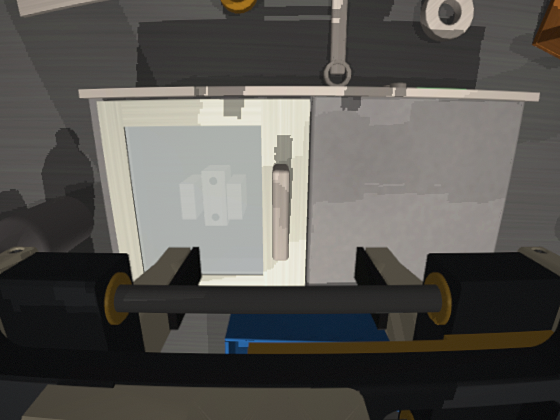

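The guard is shut: its left edge is at the machine's end frame (98) and the handle is at (281,212). The block shows between the jaws through the window at (214,195).

```bash
python3 -c "
from plant import close_job
print(close_job())"
```

```text
the job is handed in; nothing more can be done
None
```

I handed the job in at about 27 s: the block is set down between the nest's jaws and let go, the guard is shut against its stop, and the arm is clear; no verdict came back.

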